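# Unlatch a test fixture and hold its sprung lid at the marker

### The arm

A 7-joint arm with a two-finger parallel gripper is mounted at the origin on the work surface. World frame = base frame: x ahead of the robot, y to its left, z up, the work surface at z = 0. Lengths are in m, angles in rad, forces in N, time in s.
With the tool pointing down it reaches from about 0.35 to 0.9 m from the base axis. Payload 8.1 kg.
Tool frame: the origin (TCP) lies at the very end of the fingers, on their centre line; the grasp point (between the pads) lies 19 mm behind it; z points along the fingers, y is the line along which they close (so a half turn about z gives the same grasp; the last joint's range is limited). The gripper opens to 92 mm and grips with 3 to 60 N. Pads are 19 mm wide; open, the fingers measure 130 mm over their backs; the gripper's body (75 mm by 190 mm) begins 47 mm behind the grasp point.
Start: joints at [-1.22, 0.434, 0.025, 1.573, -0.012, 1.134, -0.075], TCP at [0.274, 0.562, 0.227] pointing down, gripper open.
Joint ranges: [-2.62, 2.62], [-0.44, 2.09], [-1.27, 1.32], [0.08, 2.57], [-1.32, 4.46], [0.12, 2], [-2.74, 2.74]. Speed limits (rad/s): [2.22, 2.22, 3.01, 3.01, 3.14, 3.14, 3.14].

### API

Orientations are given as a rotation vector (axis times angle).
In Python, from cell import arm gives the robot as it stands.
- The arm moves only by the shell command python3 -m pendant 'ROWS' [FORCE]. ROWS is a JSON object of lists of equal length, an entry for each row: "slide": the shift along the tool's x, y, z in units of 0.3 m (1.0 is 0.3 m), a list of three; "dr": the turn, a rotation vector about the tool's x, y, z in units of 0.12 rad (1.0 is 0.12 rad), a list of three; "claw": the opening, from 0 (shut) to 1 (fully open). In form: {"slide": [[tx, ty, tz], ...], "dr": [[ax, ay, az], ...], "claw": [claw, ...]}. A call has 1 to 10 rows; each row shifts and turns the commanded pose from where the row before left it, along the tool's axes as they then stand; what a row does not reach is not made up. A row lasts 1/10 s, in which the tool goes at most 50 mm and 8.59 degrees, less where a joint would pass 70% of its speed; a pose out of reach is approached as far as the arm can. A call with a number of a shift or a turn outside -1 to 1 is refused whole. A call with a gripper value outside its range is refused whole. The fingers move at their own pace and stop on an object; FORCE is the grip in N (left out, the last holds). Time passes only in rows, so rows that do not move let the fingers close. It gives the time, the measured TCP pose, the force, the opening and the grip force at its end, in the units of the state.
- arm.observe(): the state, without advancing time (a new reading comes with each control period).
- arm.get_image(name): name is "scene" or "top"; returns the picture (384x512x3 uint8, red, green, blue); there is no depth.
- arm.calibration(name): a dict with "K" (3x3 intrinsics, pixels), "dist" ([k1, k2, p1, p2, k3] as OpenCV has them; the pictures are not rectified), "xyz" and "orientation" of the camera in the world. Camera axes: x right, y up, looking along -z (the intrinsics and any distortion apply to the point x, -y, -z); pixel columns grow to the right and rows downward; lengths in m; the calibration is good to about 2 mm. A picture is of the moment at which its call begins. calibration takes no time and is no camera call.
- arm.sign_off(): hands the job in; it is judged then, once.
The state is a dict: "clock": time; "joints": joint angles; "dq": joint speeds; "joint_efforts": joint torques, N m; "position": TCP position; "ee_rot": TCP orientation; "force": force on the tool from outside, world axes, zero at the start; "ft_torque": the same for the moment, N m; "width": opening from 0.0 (shut) to 1.0 (fully open); "gripper_force": force on a finger pad.
Only numpy, scipy, OpenCV 4.12 (cv2) and the standard library are available. Lean on these libraries where they do the work, as an engineer would, in place of code of your own. Each camera call takes 0.05 s, during which the arm holds its last target. There are 200 camera calls.

### The job

On the beige test fixture, slide the latch on the front deck all the way along its track to the released end, clear of the lid's tab. Then lift the sprung lid by its bar handle until it is level with the angle marker arm beside it, and keep holding it there, still, so that the board inside can be inspected: finish while holding the lid by the handle. Do not push the marker arm out of place, and leave the mug, spool and carton where they are.

Things in the scene. Friction and masses are not known exactly. Their poses are not given: they have to be found in the camera images.
- fixture: Beige test fixture fixed to the table, 300 (x) x 300 (y) x 90 mm high. Origin: on its underside, mid-width (the box spans x -160 to 140 mm); x points from its front (robot side) to its hinge side, y to its left, z up; turned about the vertical only. Front deck: x -160 to -85 mm, flat top at z = 90 mm, latch track along y at x = -125 mm. Lid: behind the deck.
- lid_hinge (a point): Middle of the lid's hinge axis, which runs along y at fixture x = 130, z = 90 mm (y = 0). This point turns with the lid. The lid, 215 mm long, 280 wide, 12 thick, clear window, reaches from here towards the robot; its underside lies in the plane of the axis. A steel tab on its front edge, 18 mm long, 32 mm wide, reaches over the deck at fixture y -36 to -4 mm, top at z = 100 mm.
- latch (a joint): Travel of the sliding latch, m, growing towards the fixture's +y (left seen from the robot): 0 to 0.070. Up to about 0.042 its hook plate overlaps the lid's tab and really blocks the lid; 0.070 is the stop at the released end. It starts between 0 and 0.015 and stays where it is left; about 1.5 N moves it.
- latch_top (a point): Centre of the top of the latch's upright black grip: 24 mm (fixture x) by 18 mm (y), 50 mm tall, top 141 mm above the table. A steel hook plate near its foot (13 to 18 mm above the deck) points to the lid, ending 34 mm from the grip's centre. No other thing rises beside the grip along y; the lid handle is 75 mm away in x.
- lid (a joint): Angle of the lid, rad: 0 shut, growing as its front edge rises, up to 1.3. A hinge spring (about 1 N m per rad, preloaded 0.45 N m) and the lid's weight (about 0.45 kg, varies) shut it whenever it is let go; holding it at the marker takes about 7 to 15 N straight up at the handle.
- lid_handle (a point): Steel bar handle, 10 mm thick, 100 mm long along fixture y, on posts at its ends; axis 35 mm above the lid's top, fingers fit around it. Origin: mid-bar, 180 mm from the hinge axis along the lid and 47 mm square to it (shut: fixture x -50, y 0, z 137 mm). Turns with the lid; axes parallel to the fixture's when shut. The bar can turn between the pads, so the tool may stay upright as the lid rises.
- mark (a joint): Angle of the marker arm, rad, in the same sense as the lid's and about the same axis: the lid is at the mark when both joints read the same. Set anywhere from 0.35 to 0.70; stays put by friction unless pushed.
- mark_tip (a point): Free end of the marker arm, at its top face: dark flat steel bar, 215 mm long, 6 wide, 12 thick like the lid, at fixture y = 163 mm (off the left side); its top is flush with the lid's top when the lid is at the mark, its axes then parallel to the lid's. A thin fixed rod arc with ticks (200 mm radius about the hinge) stands just outside it at y = 176 mm, up to z = 250 mm.
- mug: White mug, 76 mm across, 90 mm high; a bystander. Origin: centre of its underside.
- spool: White plastic spool standing upright, 70 mm across, 54 mm high; a bystander. Origin: centre of its underside.
- carton: Small tan carton, 70 x 70 x 50 mm; a bystander. Origin: centre of its underside.

How it is judged:
On the way:
1. the latch is slid to within 10 mm of its released end while the lid is still shut (value of joint latch above 0.06 m and value of joint lid below 0.05 rad), for 0.2 s.
At the end, for the whole second after the job is handed in: The latch is within 10 mm of its released end; the lid stands still (under 0.08 rad/s) within 0.06 rad of the marker arm's angle; the fingers bear on the lid's bar handle with more than 2 N and keep holding it; no bystander props it (value of joint latch above 0.06 m and angle between the x axis of lid_handle and the x axis of mark_tip, either way round below 0.06 rad and velocity of joint lid between -0.08 and 0.08 rad/s and contact force between the fingers and lid_c2 above 2 N and contact force between each of mug, spool, carton and lid_c0 below 0.3 N); the arm keeps its last pose, push and grip.
It fails at once if the marker arm is pushed more than 10 mm at its tip (distance of mark_tip from where it was at the start of the episode above 0.01 m).
It fails at once if the mug is moved more than 30 mm (distance of mug from where it was at the start of the episode above 0.03 m).
It fails at once if the spool is moved more than 30 mm (distance of spool from where it was at the start of the episode above 0.03 m).
It fails at once if the carton is moved more than 30 mm (distance of carton from where it was at the start of the episode above 0.03 m).
It also fails if it takes over 42 s, if anything falls off the work surface, if the arm or the gripper's body presses on something with over 40 N, if the wrist force passes 120 N, or if a joint passes its speed limit or range.

## Working session

There is one attempt and no reset: what is moved stays moved. The work goes in short steps, Python scripts to look and compute and a shell command to move; the robot and the scene stay as the last step left them, time stands still between calls to the robot, and variables do not carry over. Pictures are saved under pics/ and viewed, at most 10 in all, crops included, and the job is handed in when it is done.

```bash
mkdir -p pics
python3 - <<'E'
from cell import arm
import cv2
for n in("scene","top"):
    cv2.imwrite(f"pics/{n}0.png",arm.get_image(n)[:,:,::-1])
    print(n,arm.calibration(n))
print(arm.observe())
E
```

```text
scene {'K': array([[413.94400171,   0.        , 258.07968494],
       [  0.        , 413.94400171, 194.34815476],
       [  0.        ,   0.        ,   1.        ]]), 'dist': array([-0.13635009,  0.        ,  0.        ,  0.        ,  0.        ]), 'xyz': array([1.36913381, 0.27442978, 1.00238311]), 'orientation': array([0.50445758, 0.67642079, 1.74725197])}
top {'K': array([[390.78880848,   0.        , 250.70379443],
       [  0.        , 390.78880848, 194.88209572],
       [  0.        ,   0.        ,   1.        ]]), 'dist': array([-0.13755828,  0.        ,  0.        ,  0.        ,  0.        ]), 'xyz': array([0.50837328, 0.07720647, 1.03913525]), 'orientation': array([ 0.07263622, -0.07305558, -1.58031972])}
{'clock': 0.1, 'joints': array([-1.21962592,  0.43515856,  0.02497458,  1.57401622, -0.01160501,
        1.1340024 , -0.07509682]), 'dq': array([-6.56430580e-04, -8.16171933e-04,  1.05749608e-04, -2.20666416e-03,
        2.13597686e-03, -8.23915681e-05,  4.48384380e-04]), 'joint_efforts': array([ 2.51188198e-03, -6.69126534e+01,  9.87687260e-01, -3.15142035e+01,
       -6.05348940e-02,  3.75355629e-02,  3.75628292e-05]), 'position': array([0.27381603, 0.56130749, 0.22601629]), 'ee_rot': array([-7.06742518e-01, -3.06086003e+00,  2.23925197e-03]), 'force': array([ 1.05840822, -0.0779064 ,  0.83795188]), 'ft_torque': array([-0.01990568,  0.03978072, -0.02364883]), 'gripper_force': 0.0, 'width': 1.0014546890665217}
```

View pics/scene0.png

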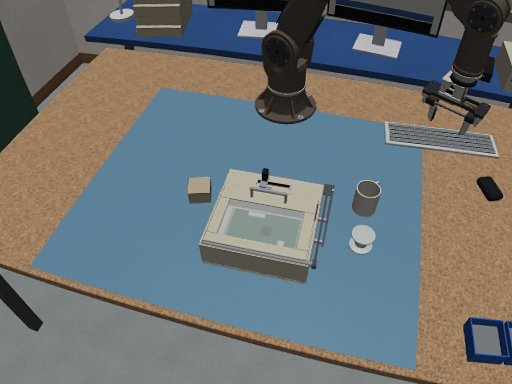

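View pics/top0.png

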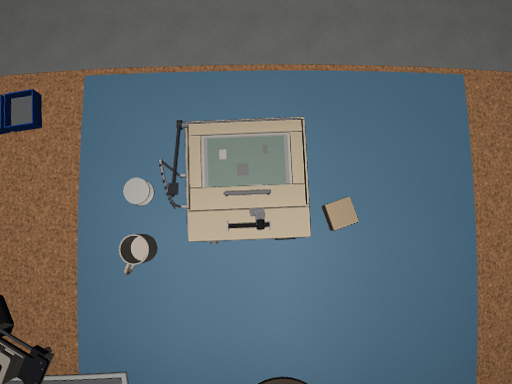

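The scene shows the fixture with mug and spool on its left (about (367,198) and (362,238)) and the carton on its right (200,190). In the top view the grip is near (262,224), the handle is (225–270,192), and the marker arm runs from (180,122) to (173,188). I'll enlarge both.

```bash
cat > h.py <<'E'
import numpy as np, cv2
from scipy.spatial.transform import Rotation as R
from cell import arm
F=np.diag([1,-1,-1])
def cam(n):
    c=arm.calibration(n); return c["K"],c["dist"],c["xyz"],R.from_rotvec(c["orientation"]).as_matrix()@F
def project(n,P):
    K,d,t,M=cam(n); Rw=M.T
    return cv2.projectPoints(np.atleast_2d(np.float64(P)),cv2.Rodrigues(Rw)[0],-Rw@t,K,d)[0][:,0]
def plane(n,uv,z):
    K,d,t,M=cam(n); p=cv2.undistortPoints(np.float64([[uv]]),K,d)[0,0]
    r=M@[*p,1]; return t+r*(z-t[2])/r[2]
E
python3 - <<'E'
import cv2
a=cv2.imread("pics/scene0.png")[160:285,190:350]; cv2.imwrite("pics/s1.png",cv2.resize(a,None,fx=4.7,fy=4.7,interpolation=cv2.INTER_CUBIC))
a=cv2.imread("pics/top0.png")[110:250,150:325]; cv2.imwrite("pics/t1.png",cv2.resize(a,None,fx=4.2,fy=4.2,interpolation=cv2.INTER_CUBIC))
E
```

```text
(no output)
```

View pics/s1.png

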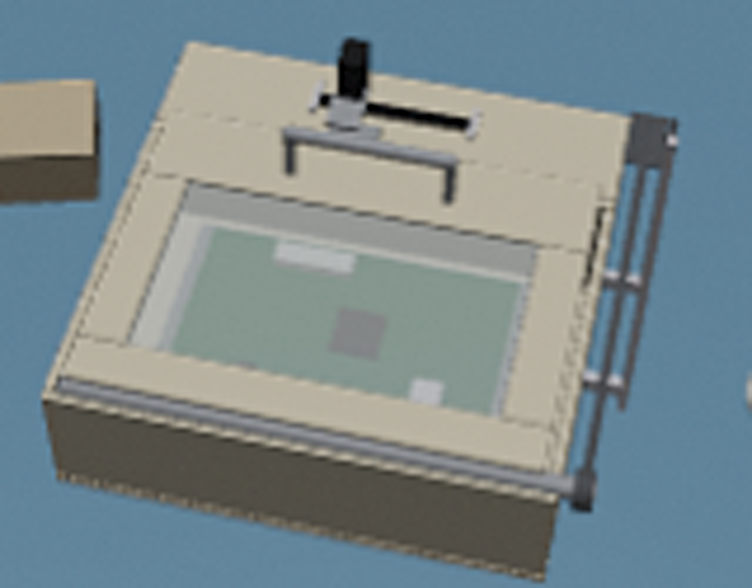

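View pics/t1.png

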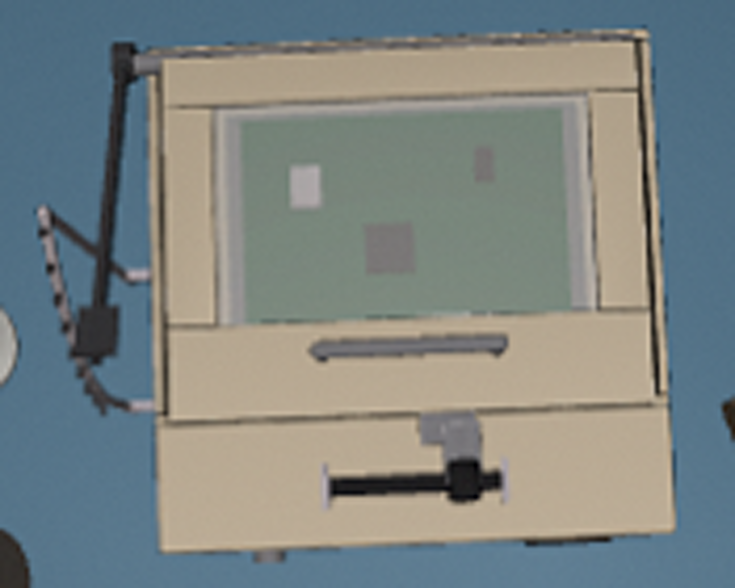

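```bash
cat > fit.py <<'E'
from h import *
from scipy.optimize import least_squares
T=lambda u,v:(150+(u+.5)/4.2-.5,110+(v+.5)/4.2-.5)
S=lambda u,v:(190+(u+.5)/4.7-.5,160+(v+.5)/4.7-.5)
def W(q,p): c,s=np.cos(q[2]),np.sin(q[2]); p=np.array(p); return np.array([q[0]+c*p[0]-s*p[1],q[1]+s*p[0]+c*p[1],p[2]])
obs=[("top",T(160,551),(-.16,.15,.09)),("top",T(675,530),(-.16,-.15,.09)),("top",T(648,30),(.14,-.15,.09)),
("top",T(312,350),(-.05,.05,.142)),("top",T(507,343),(-.05,-.05,.142)),
("scene",S(188,42),(-.16,-.15,.09)),("scene",S(43,400),(.14,-.15,.09)),("scene",S(560,497),(.14,.15,.09)),
("scene",S(285,131),(-.05,-.05,.141)),("scene",S(457,160),(-.05,.05,.141))]
f=lambda q:np.concatenate([project(n,W(q,p))[0]-uv for n,uv,p in obs])
r=least_squares(f,[.57,.07,0],loss="soft_l1"); q=r.x
if __name__=="__main__":
    print(q); print(f(q).reshape(-1,2).round(1).tolist())
    print("handle",W(q,(-.05,0,.137)))
    for n,uv in(("top",T(464,482)),("scene",S(355,45))):
        w=plane(n,uv,.141)-[q[0],q[1],0]; print(n,"grip in fixture",R.from_euler("z",-q[2]).apply(w), w+[q[0],q[1],0])
    for a in np.arange(.3,.76,.05):
        P=[W(q,(.13-l*np.cos(a)-.012*np.sin(a)*1,.163,.09+l*np.sin(a)+.012*np.cos(a))) for l in(.215,.1)]
        t=(project("top",P)-[150,110])*4.2; s=(project("scene",P)-[190,160])*4.7
        print(round(a,2),t.round().tolist(),s.round().tolist())
E
python3 fit.py
```

```text
[0.64924199 0.08648077 0.03296554]
[[-0.3, 0.8], [0.6, 0.4], [-0.1, -0.9], [1.5, -0.4], [-1.6, -0.6], [0.2, -0.4], [-0.2, -0.6], [0.2, 1.0], [1.4, -0.3], [-0.7, -0.4]]
handle [0.59926915 0.08483279 0.137     ]
top grip in fixture [-0.12658466 -0.02661817  0.141     ] [0.52360343 0.05570488 0.141     ]
scene grip in fixture [-0.13022116 -0.02908691  0.141     ] [0.52005027 0.05311763 0.141     ]
0.3 [[106.0, 406.0], [113.0, 215.0]] [[650.0, 127.0], [619.0, 305.0]]
0.35 [[102.0, 399.0], [111.0, 212.0]] [[652.0, 118.0], [619.0, 302.0]]
0.4 [[98.0, 391.0], [110.0, 208.0]] [[653.0, 111.0], [620.0, 299.0]]
0.45 [[95.0, 383.0], [108.0, 204.0]] [[654.0, 104.0], [620.0, 296.0]]
0.5 [[91.0, 373.0], [107.0, 199.0]] [[655.0, 98.0], [621.0, 294.0]]
0.55 [[87.0, 362.0], [105.0, 194.0]] [[656.0, 93.0], [621.0, 292.0]]
0.6 [[83.0, 350.0], [104.0, 189.0]] [[657.0, 89.0], [621.0, 291.0]]
0.65 [[80.0, 336.0], [102.0, 183.0]] [[657.0, 86.0], [621.0, 290.0]]
0.7 [[76.0, 322.0], [101.0, 177.0]] [[658.0, 84.0], [621.0, 290.0]]
0.75 [[72.0, 307.0], [100.0, 171.0]] [[658.0, 83.0], [621.0, 290.0]]
```

```bash
python3 -m pendant '{"slide":[[0,0,0],[0,0,0],[0,0,0],[0,0,0],[0,0,0],[0,0,0],[0,0,0],[0,0,0],[0,0,0]],"dr":[[0,0,1],[0,0,1],[0,0,1],[0,0,1],[0,0,1],[0,0,1],[0,0,1],[0,0,1],[0,0,1]],"claw":[0.6,0.6,0.6,0.6,0.6,0.6,0.6,0.6,0.6]}' 20
sed -i 's/-.012\*np.sin(a)\*1/+.012*np.sin(a)/' fit.py
cat > go.py <<'E'
import sys
from h import *
from fit import q,W
def need(fp,yaw=q[2]):
    o=arm.observe(); M=R.from_rotvec(o["ee_rot"]); w=W(q,fp)
    D=R.from_matrix(np.column_stack([[-np.sin(yaw),np.cos(yaw),0],[np.cos(yaw),np.sin(yaw),0],[0,0,-1]]))
    print("clock",o["clock"],"pos",o["position"].round(4),"target",w.round(4),"slide total",(M.inv().apply(w-o["position"])/.3).round(3),"dr total",((M.inv()*D).as_rotvec()/.12).round(2),"F",o["force"].round(1),"w",round(o["width"],3),"gf",round(o["gripper_force"],1))
if __name__=="__main__": need(eval(sys.argv[1]))
E
python3 fit.py | tail -11; python3 go.py '(-.125,-.0275,.25)'
```

```text
clock: 1.0
position: [0.2739, 0.5615, 0.2263]
ee_rot: [2.185, 2.256, -0.001]
force: [-0.2, -0.2, -0.4]
width: 0.602
gripper_force: 0.0
scene grip in fixture [-0.13022116 -0.02908691  0.141     ] [0.52005027 0.05311763 0.141     ]
0.3 [[106.0, 392.0], [113.0, 202.0]] [[649.0, 135.0], [617.0, 315.0]]
0.35 [[102.0, 384.0], [111.0, 197.0]] [[650.0, 128.0], [617.0, 313.0]]
0.4 [[98.0, 374.0], [109.0, 191.0]] [[651.0, 122.0], [618.0, 311.0]]
0.45 [[94.0, 363.0], [108.0, 185.0]] [[652.0, 117.0], [618.0, 310.0]]
0.5 [[90.0, 350.0], [106.0, 179.0]] [[653.0, 113.0], [618.0, 310.0]]
0.55 [[86.0, 337.0], [105.0, 172.0]] [[653.0, 109.0], [618.0, 309.0]]
0.6 [[83.0, 323.0], [103.0, 165.0]] [[654.0, 106.0], [618.0, 310.0]]
0.65 [[79.0, 308.0], [102.0, 157.0]] [[654.0, 104.0], [618.0, 310.0]]
0.7 [[75.0, 291.0], [101.0, 150.0]] [[654.0, 104.0], [618.0, 311.0]]
0.75 [[72.0, 274.0], [99.0, 142.0]] [[654.0, 104.0], [617.0, 313.0]]
clock 1.0 pos [0.2739 0.5615 0.2263] target [0.5252 0.0549 0.25  ] slide total [-1.715  0.783 -0.078] dr total [-0.    0.01 -0.01] F [-0.2 -0.2 -0.4] w 0.602 gf 0.0
```

```bash
python3 -m pendant '{"slide":[[-0.13,0.06,-0.01],[-0.13,0.06,-0.01],[-0.13,0.06,-0.01],[-0.13,0.06,-0.01],[-0.13,0.06,-0.01],[-0.13,0.06,-0.01],[-0.13,0.06,-0.01],[-0.13,0.06,-0.01],[-0.13,0.06,0],[-0.13,0.06,0]],"dr":[[0,0,0],[0,0,0],[0,0,0],[0,0,0],[0,0,0],[0,0,0],[0,0,0],[0,0,0],[0,0,0],[0,0,0]],"claw":[0.6,0.6,0.6,0.6,0.6,0.6,0.6,0.6,0.6,0.6]}'
python3 -m pendant '{"slide":[[-0.1,0.045,0],[-0.1,0.045,0],[-0.1,0.045,0],[-0.1,0.045,0],[0,0,0],[0,0,0]],"dr":[[0,0,0],[0,0,0],[0,0,0],[0,0,0],[0,0,0],[0,0,0]],"claw":[0.6,0.6,0.6,0.6,0.6,0.6]}'
python3 go.py '(-.125,-.0275,.12)'
```

```text
clock: 2.0
position: [0.4686, 0.1769, 0.2508]
ee_rot: [-2.18, -2.262, -0.0]
force: [0.1, 0.8, -0.3]
width: 0.598
gripper_force: 0.0
clock: 2.6
position: [0.5265, 0.0602, 0.2504]
ee_rot: [-2.182, -2.26, 0.001]
force: [0.3, 1.1, -0.2]
width: 0.597
gripper_force: 0.0
clock 2.6 pos [0.5265 0.0602 0.2504] target [0.5252 0.0549 0.12  ] slide total [-0.018 -0.005  0.435] dr total [-0.01  0.    0.02] F [ 0.3  1.1 -0.2] w 0.597 gf 0.0
```

```bash
python3 -m pendant '{"slide":[[-0.018,-0.005,0.08],[0,0,0.1],[0,0,0.1],[0,0,0.1],[0,0,0.055],[0,0,0]],"dr":[[0,0,0],[0,0,0],[0,0,0],[0,0,0],[0,0,0],[0,0,0]],"claw":[0.6,0.6,0.6,0.6,0.6,0.6]}'
python3 -m pendant '{"slide":[[0,0,0],[0,0,0],[0,0,0],[0,0,0],[0,0,0],[0,0,0]],"dr":[[0,0,0],[0,0,0],[0,0,0],[0,0,0],[0,0,0],[0,0,0]],"claw":[0.1,0.1,0.1,0.1,0.1,0.1]}' 15
python3 go.py '(-.125,.045,.12)'
```

```text
clock: 3.2
position: [0.5231, 0.0567, 0.118]
ee_rot: [-2.175, -2.262, 0.006]
force: [-0.3, -0.6, 0.6]
width: 0.602
gripper_force: 0.0
clock: 3.8
position: [0.5254, 0.0554, 0.1209]
ee_rot: [-2.18, -2.262, -0.001]
force: [-3.2, -0.6, 5.4]
width: 0.254
gripper_force: 15.0
clock 3.8 pos [0.5254 0.0554 0.1209] target [0.5228 0.1273 0.12  ] slide total [0.24  0.    0.003] dr total [ 0.   -0.01  0.03] F [-3.2 -0.6  5.4] w 0.254 gf 15.0
```

```bash
python3 -m pendant '{"slide":[[0.025,0,0],[0.03,0,0],[0.03,0,0],[0.03,0,0],[0.03,0,0],[0.02,0,0],[0.015,0,0],[0,0,0]],"dr":[[0,0,0],[0,0,0],[0,0,0],[0,0,0],[0,0,0],[0,0,0],[0,0,0],[0,0,0]],"claw":[0.1,0.1,0.1,0.1,0.1,0.1,0.1,0.1]}'
python3 -m pendant '{"slide":[[0.015,0,0],[0.01,0,0],[0,0,0],[0,0,0]],"dr":[[0,0,0],[0,0,0],[0,0,0],[0,0,0]],"claw":[0.1,0.1,0.1,0.1]}'
```

```text
clock: 4.6
position: [0.5237, 0.1104, 0.1209]
ee_rot: [-2.179, -2.263, -0.002]
force: [-0.5, 1.1, 5.8]
width: 0.261
gripper_force: 15.0
clock: 5.0
position: [0.5235, 0.1175, 0.1209]
ee_rot: [2.18, 2.262, 0.002]
force: [-1.5, 1.1, 6.0]
width: 0.26
gripper_force: 15.0
```

```bash
python3 -m pendant '{"slide":[[0.01,0,0],[0.01,0,0],[0.01,0,0],[0,0,0],[0,0,0]],"dr":[[0,0,0],[0,0,0],[0,0,0],[0,0,0],[0,0,0]],"claw":[0.1,0.1,0.1,0.1,0.1]}'
python3 -m pendant '{"slide":[[0.01,0,0],[0.01,0,0],[0,0,0],[0,0,0]],"dr":[[0,0,0],[0,0,0],[0,0,0],[0,0,0]],"claw":[0.1,0.1,0.1,0.1]}'
```

```text
clock: 5.5
position: [0.5233, 0.1201, 0.1207]
ee_rot: [2.182, 2.254, -0.006]
force: [0.6, -19.2, 7.3]
width: 0.261
gripper_force: 15.0
clock: 5.9
position: [0.5231, 0.1252, 0.1203]
ee_rot: [2.183, 2.253, -0.007]
force: [1.3, -20.7, 2.2]
width: 0.255
gripper_force: 15.0
```

```bash
python3 -m pendant '{"slide":[[0,0,0],[0,0,0],[0,0,0],[0,0,-0.05],[0,0,-0.1],[0,0,-0.1],[0,0,-0.05],[0,0,0]],"dr":[[0,0,0],[0,0,0],[0,0,0],[0,0,0],[0,0,0],[0,0,0],[0,0,0],[0,0,0]],"claw":[0.6,0.6,0.6,0.6,0.6,0.6,0.6,0.6]}'
python3 go.py '(-.05,0,.121)'
python3 - <<'E'
from h import *
from fit import W,q
a=arm.get_image("top")[:,:,::-1][110:250,150:325]; cv2.imwrite("pics/t2.png",cv2.resize(a,None,fx=4.2,fy=4.2,interpolation=cv2.INTER_CUBIC))
E
```

```text
clock: 6.7
position: [0.5239, 0.1328, 0.2125]
ee_rot: [2.178, 2.262, 0.007]
force: [0.1, 0.5, -0.5]
width: 0.597
gripper_force: 0.0
clock 6.7 pos [0.5239 0.1328 0.2125] target [0.5993 0.0848 0.121 ] slide total [-0.17   0.244  0.305] dr total [ 0.03 -0.02  0.04] F [ 0.1  0.5 -0.5] w 0.597 gf 0.0
```

View pics/t2.png

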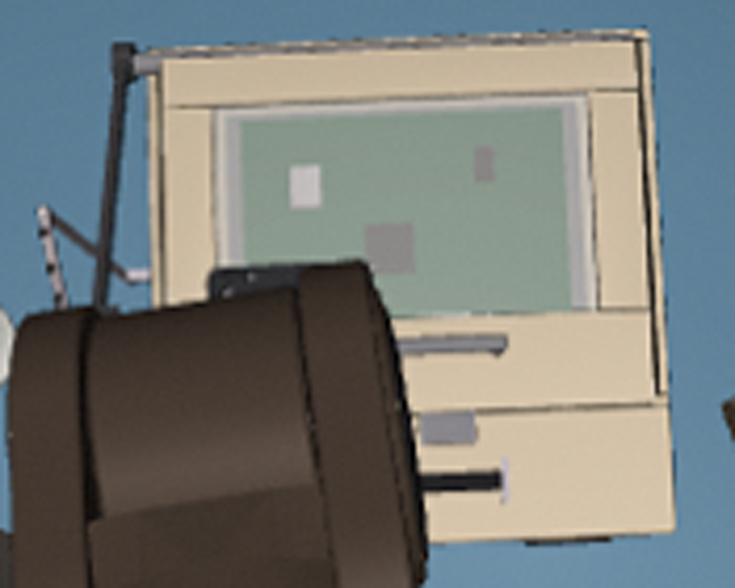

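The latch has left the tab, whose end is visible and clear at (448,427). The arm hides the marker's free end. Next is the handle.

```bash
python3 -m pendant '{"slide":[[-0.06,0.08,0],[-0.06,0.09,0],[-0.05,0.074,0],[0,0,0.1],[0,0,0.1],[0,0,0.08],[0,0,0.025],[0,0,0]],"dr":[[0,0,0.04],[0,0,0],[0,0,0],[0,0,0],[0,0,0],[0,0,0],[0,0,0],[0,0,0]],"claw":[0.6,0.6,0.6,0.6,0.6,0.6,0.6,0.6]}'
python3 go.py '(-.05,0,.121)'
```

```text
clock: 7.55
position: [0.5962, 0.0832, 0.117]
ee_rot: [-2.184, -2.256, 0.005]
force: [-0.4, 0.7, 0.2]
width: 0.601
gripper_force: 0.0
clock 7.55 pos [0.5962 0.0832 0.117 ] target [0.5993 0.0848 0.121 ] slide total [ 0.005  0.01  -0.013] dr total [-0.03  0.01 -0.01] F [-0.4  0.7  0.2] w 0.601 gf 0.0
```

```bash
python3 -m pendant '{"slide":[[0,0.006,0],[0,0,0],[0,0,0],[0,0,0],[0,0,0],[0,0,0],[0,0,0]],"dr":[[0,0,0],[0,0,0],[0,0,0],[0,0,0],[0,0,0],[0,0,0],[0,0,0]],"claw":[0,0,0,0,0,0,0]}' 40
cat > lift.py <<'E'
from h import *
from fit import q,W
o=arm.observe(); p=o["position"]; M=R.from_rotvec(o["ee_rot"]); g=p-.019*M.as_matrix()[:,2]
f=R.from_euler("z",-q[2]).apply(g-[q[0],q[1],0])
print("grasp in fixture",f.round(4),"angle est",(np.arctan2(f[2]-.09,.13-f[0])-np.arctan2(.047,.18)).round(3),"F",o["force"].round(1),"gf",o["gripper_force"])
for a in(.15,.3,.46,.5):
    b=np.arctan2(.047,.18)+a; r=np.hypot(.047,.18); b0=np.arctan2(f[2]-.09,.13-f[0])
    print(a,"tool slide total",(M.inv().apply(R.from_euler("z",q[2]).apply([r*(np.cos(b0)-np.cos(b)),0,r*(np.sin(b)-np.sin(b0))]))/.3).round(3))
E
python3 lift.py
```

```text
clock: 8.25
position: [0.5995, 0.0833, 0.1189]
ee_rot: [2.185, 2.257, 0.001]
force: [0.4, -1.0, 1.6]
width: 0.097
gripper_force: 40.0
grasp in fixture [-0.0498 -0.0015  0.1379] angle est 0.005 F [ 0.4 -1.   1.6] gf 40.00014066696167
0.15 tool slide total [ 0.     0.029 -0.085]
0.3 tool slide total [ 0.     0.072 -0.167]
0.46 tool slide total [ 0.     0.131 -0.247]
0.5 tool slide total [ 0.     0.148 -0.265]
```

```bash
python3 -m pendant '{"slide":[[0,0.008,-0.025],[0,0.01,-0.03],[0,0.011,-0.03],[0,0.013,-0.027],[0,0.014,-0.027],[0,0.016,-0.028],[0,0.015,-0.02],[0,0.015,-0.02],[0,0.014,-0.02],[0,0,0]],"dr":[[0,0,0],[0,0,0],[0,0,0],[0,0,0],[0,0,0],[0,0,0],[0,0,0],[0,0,0],[0,0,0],[0,0,0]],"claw":[0,0,0,0,0,0,0,0,0,0]}'
python3 lift.py
python3 - <<'E'
from h import *
for n,r,c,f in(("scene",130,190,4.7),("top",110,150,4.2)):
    a=arm.get_image(n)[:,:,::-1]; cv2.imwrite(f"pics/{n}3.png",a)
    cv2.imwrite(f"pics/{n}3c.png",cv2.resize(a[r:r+125,c:c+165],None,fx=f,fy=f,interpolation=cv2.INTER_CUBIC))
E
```

```text
clock: 9.25
position: [0.6323, 0.0843, 0.1874]
ee_rot: [-2.183, -2.254, 0.004]
force: [-9.8, -0.0, -3.1]
width: 0.095
gripper_force: 40.0
grasp in fixture [-0.0169 -0.0016  0.2064] angle est 0.415 F [-9.8 -0.  -3.1] gf 40.003724098205566
0.15 tool slide total [-0.    -0.083  0.141]
0.3 tool slide total [-0.    -0.041  0.058]
0.46 tool slide total [ 0.     0.018 -0.022]
0.5 tool slide total [ 0.     0.034 -0.04 ]
```

View pics/scene3c.png

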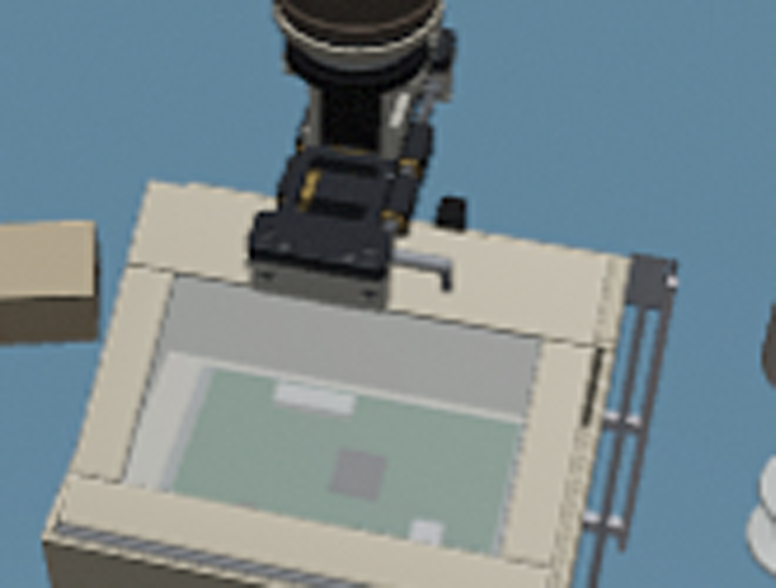

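View pics/top3c.png

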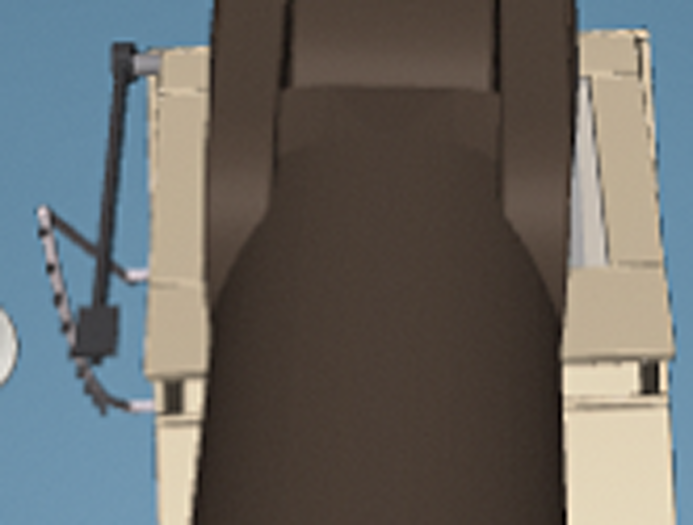

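The latch grip, at (452,212) in the scene crop, is well clear of the tab. The lid is partly raised: its front edge in the top crop runs (145,375)–(673,355), and the marker block's end is at about (97,355). I'll zoom in to compare the angles.

Run:
```python
import cv2,numpy as np
a=cv2.imread("pics/top3.png")[165:213,164:200]; b=cv2.imread("pics/scene3.png")[176:216,312:342]
A=cv2.resize(a,None,fx=12,fy=12,interpolation=cv2.INTER_CUBIC);B=cv2.resize(b,None,fx=12,fy=12,interpolation=cv2.INTER_CUBIC)
C=np.zeros((576,792,3),np.uint8);C[:,:432]=A;C[:480,432:]=B;cv2.imwrite("pics/m4.png",C)
```

```text
(no output)
```

View pics/m4.png

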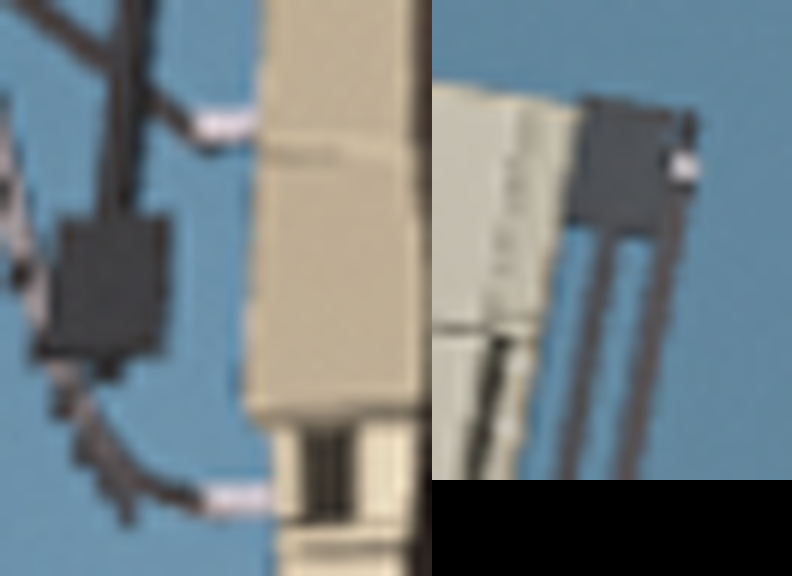

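The zoom shows the bar's end just past the block at (107,379), with the lid edge extrapolated to v≈410 there. That is about 2.5 px, so the lid needs about 0.045 rad more.

```bash
python3 -m pendant '{"slide":[[0,0.009,-0.011],[0,0.009,-0.011],[0,0,0],[0,0,0],[0,0,0]],"dr":[[0,0,0],[0,0,0],[0,0,0],[0,0,0],[0,0,0]],"claw":[0,0,0,0,0]}'
python3 lift.py|head -1
python3 - <<'E'
import cv2,numpy as np
from cell import arm
t=np.mean([arm.get_image("top") for _ in range(3)],0).astype(np.uint8)[:,:,::-1]; s=arm.get_image("scene")[:,:,::-1]
a=t[165:213,164:200]; b=s[176:216,312:342]
A=cv2.resize(a,None,fx=12,fy=12,interpolation=cv2.INTER_CUBIC);B=cv2.resize(b,None,fx=12,fy=12,interpolation=cv2.INTER_CUBIC)
C=np.zeros((576,792,3),np.uint8);C[:,:432]=A;C[:480,432:]=B;cv2.imwrite("pics/m5.png",C)
E
```

```text
clock: 9.85
position: [0.6369, 0.0844, 0.1932]
ee_rot: [-2.183, -2.254, 0.006]
force: [-9.5, -0.4, -3.0]
width: 0.094
gripper_force: 40.0
grasp in fixture [-0.0123 -0.0016  0.2122] angle est 0.454 F [-9.5 -0.4 -3. ] gf 40.00379741191864
```

View pics/m5.png

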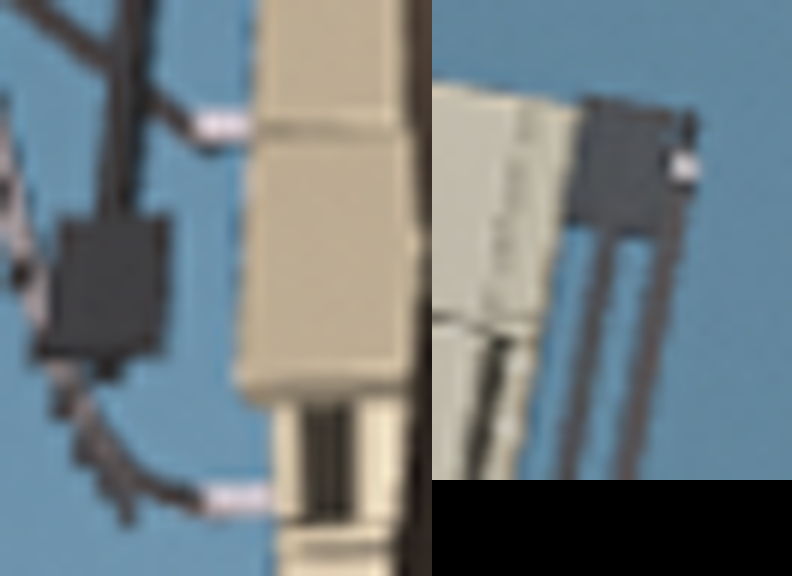

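Run:
```python
from fit import *
def P(a,l,h,y): return W(q,(.13-l*np.cos(a)+h*np.sin(a),y,.09+l*np.sin(a)+h*np.cos(a)))
m=lambda P:((project("top",P)-[164,165]+.5)*12-.5).round().tolist()
ms=lambda P:((project("scene",P)-[312,176]+.5)*12-.5+[432,0]).round().tolist()
print("lid corner top/bottom",m([P(.454,.215,.012,.14),P(.454,.215,0,.14)]),ms([P(.454,.215,.012,.14)]))
for a in(.4,.43,.46,.49,.52): print(a,m([P(a,.215,.012,.163),P(a,.215,0,.163),P(a,.12,.012,.163)]),ms([P(a,.215,.012,.163),P(a,.19,.012,.163)]))
```

```text
lid corner top/bottom [[231.0, 373.0], [242.0, 407.0]] [[537.0, 94.0]]
0.4 [[117.0, 413.0], [130.0, 443.0], [145.0, -22.0]] [[636.0, 126.0], [618.0, 228.0]]
0.43 [[111.0, 394.0], [123.0, 426.0], [141.0, -33.0]] [[637.0, 117.0], [619.0, 221.0]]
0.46 [[104.0, 375.0], [117.0, 409.0], [138.0, -46.0]] [[639.0, 110.0], [620.0, 215.0]]
0.49 [[98.0, 354.0], [110.0, 390.0], [135.0, -59.0]] [[640.0, 103.0], [621.0, 210.0]]
0.52 [[91.0, 332.0], [103.0, 370.0], [131.0, -72.0]] [[641.0, 97.0], [622.0, 205.0]]
```

The predicted positions show the end faces are visible from above. The nub is therefore the bar's end face, and the block is a plate flush with the bar tip. That puts the mark at about 0.49 rad and the lid at 0.454, so I'll raise it by about 0.033.

```bash
python3 -m pendant '{"slide":[[0,0.007,-0.008],[0,0.007,-0.008],[0,0,0],[0,0,0],[0,0,0],[0,0,0],[0,0,0],[0,0,0]],"dr":[[0,0,0],[0,0,0],[0,0,0],[0,0,0],[0,0,0],[0,0,0],[0,0,0],[0,0,0]],"claw":[0,0,0,0,0,0,0,0]}'
python3 lift.py|head -1
python3 - <<'E'
import cv2,numpy as np
from cell import arm
t=np.mean([arm.get_image("top") for _ in range(3)],0).astype(np.uint8)[:,:,::-1]; s=arm.get_image("scene")[:,:,::-1]
a=t[165:213,164:200]; b=s[176:216,312:342]
A=cv2.resize(a,None,fx=12,fy=12,interpolation=cv2.INTER_CUBIC);B=cv2.resize(b,None,fx=12,fy=12,interpolation=cv2.INTER_CUBIC)
C=np.zeros((576,792,3),np.uint8);C[:,:432]=A;C[:480,432:]=B;cv2.imwrite("pics/m6.png",C)
E
```

```text
clock: 10.85
position: [0.6409, 0.0846, 0.198]
ee_rot: [-2.183, -2.253, 0.006]
force: [-10.2, -0.3, -2.3]
width: 0.095
gripper_force: 40.0
grasp in fixture [-0.0082 -0.0017  0.217 ] angle est 0.488 F [-10.2  -0.3  -2.3] gf 40.00392258167267
```

View pics/m6.png

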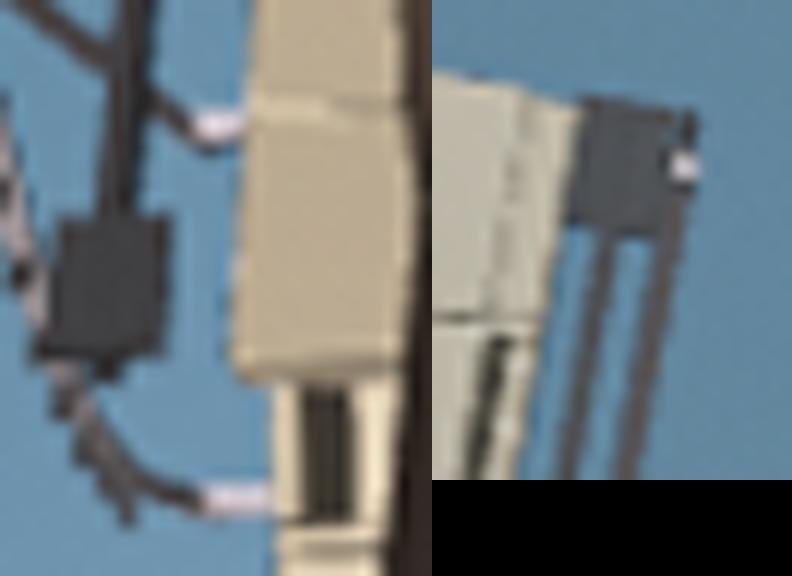

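The lid's front edge spans v≈355–380 at its left corner, level with the marker's plate edge (355) and the bar's end face (380). The scene view agrees to within a pixel, so I'm handing in.

```bash
python3 lift.py|head -1; python3 -c "from cell import arm; print(arm.sign_off())"
```

```text
grasp in fixture [-0.0083 -0.0017  0.217 ] angle est 0.488 F [-9.9  0.1 -2.5] gf 40.00384747982025
the job is handed in; nothing more can be done
None
```

I slid the latch to its released stop, then lifted the lid to about 0.49 rad, level with the marker arm as read from the pictures. I handed the job in at about 11 s with the gripper still holding the lid by its handle; no verdict came back.

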